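Power up the video rig: main lever, then supply lever

TASK

Power up the video rig: with the fingertips, push the T-handle lever of the grey main power box over until it snaps into its other position, and only then push the ball lever of the aluminium supply unit over in the same way. Just push, do not pick anything up: both boxes stay where they stand, and the adapter, tape roll, mug and plug are left alone. Finish with both levers over and the hand clear.

Things in the scene. Friction and masses are not known exactly. Their poses are not given: they have to be found in the camera images.
- main_box: Main power box: grey painted steel, 3.0 to 4.5 kg, four round black outlets flush in its top; lever with a T-handle. Its base is 150 x 170 mm and 80 mm high, standing loose on rubber feet; origin at the centre of its underside, z up. A steel lever sits at the middle of the top and swings in the box's own x-z plane: OFF it leans 0.5 rad (29 degrees) from upright towards the box's -x, ON it leans 0.5 rad towards the box's +x. 
- main_lever (a joint): Angle of the main power box's T-handle lever: 0 = OFF stop, 1.0 rad = ON stop. The pivot is 85 mm above the box's underside, over its origin; 60 mm from the pivot is the crossbar. An over-centre spring holds it against its stop at either end: about 5 N at the tip to start it moving, less towards the middle, and past the middle (0.5 rad) it snaps over by itself. Nothing else stands higher than 14 mm above the box top.
- main_tip (a point): Centre of the black crossbar of the T-handle (a bar 16 mm thick, 60 mm long along the box's y) on the 10 mm thick lever; it moves with the lever. About 138 mm above the table when OFF or ON, 145 mm when upright.
- supply_box: Supply unit: bare aluminium, 2.6 to 3.9 kg, a round fan grille and a set of slots in its top; lever with a ball. Its base is 150 x 170 mm and 80 mm high, standing loose on rubber feet; origin at the centre of its underside, z up. A steel lever sits at the middle of the top and swings in the box's own x-z plane: OFF it leans 0.5 rad (29 degrees) from upright towards the box's -x, ON it leans 0.5 rad towards the box's +x. 
- supply_lever (a joint): Angle of the supply unit's ball lever: 0 = OFF stop, 1.0 rad = ON stop. The pivot is 85 mm above the box's underside, over its origin; 60 mm from the pivot is the ball's centre. An over-centre spring holds it against its stop at either end: about 5 N at the tip to start it moving, less towards the middle, and past the middle (0.5 rad) it snaps over by itself. Nothing else stands higher than 14 mm above the box top.
- supply_tip (a point): Centre of the black ball, 26 mm across, on the end of the supply unit's 10 mm thick lever; it moves with the lever. About 138 mm above the table when OFF or ON, 145 mm when upright.
- adapter: Bystander: black power adapter lying flat, 55 x 120 x 32 mm; origin at the centre of its underside.
- tape_roll: Bystander: brown roll of packing tape lying flat, 84 mm across, 24 mm high; origin at the centre of its underside.
- mug: Bystander: white mug, 72 mm across, 85 mm high, handle at its +y; origin at the centre of its underside.
- plug: Bystander: black rubber plug, 40 mm across, 56 mm high, standing with its two 16 mm brass pins up; origin at the centre of its underside.
Things that resemble listed ones, but are neither listed nor needed, are in the scene too. What is shaped like the main_box but blue or purple is not meant.

How it is judged (in metres and radians):
On the way, in this order (a step that is already met when the one before it is completed fails the run):
1. the main T-handle lever is snapped over while the supply's ball lever is still off (value of joint main_lever above 0.9 rad and value of joint supply_lever below 0.3 rad), for 0.2 s.
2. the supply's ball lever is snapped over, the main lever still on (value of joint each of supply_lever, main_lever above 0.9 rad), for 0.2 s.
At the end, for the whole second after the job is handed in: Both levers rest at their ON stops (joint above 0.9 of 1.0 rad); both boxes stand flat, at rest, within 30 mm of where they were; each bystander is within 20 mm of where it was (all of step 2 and distance of each of main_box, supply_box from where it was at the start of the episode below 0.03 m and angle between each of main_box, supply_box's own z axis and vertical below 0.05 rad and linear speed of each of main_box, supply_box below 0.02 m/s and distance of each of adapter, tape_roll, mug, plug from where it was at the start of the episode below 0.02 m); the robot touches nothing.
It fails at once if a box is lifted, tipped or shoved more than 30 mm (distance of any of main_box, supply_box from where it was at the start of the episode above 0.03 m or height (world z) of any of main_box, supply_box above 0.012 m or angle between any of main_box, supply_box's own z axis and vertical above 0.15 rad).
It fails at once if a bystander is lifted, tipped or moved more than 20 mm (distance of any of adapter, tape_roll, mug, plug from where it was at the start of the episode above 0.02 m or angle between any of adapter, tape_roll, mug, plug's own z axis and vertical above 0.35 rad).
It also fails if it takes over 43 s, if anything falls off the work surface, if the arm or the gripper's body presses on something with over 40 N, if the wrist force passes 120 N, or if a joint passes its speed limit or range.

ROBOT

A 6-joint arm with a two-finger parallel gripper is mounted at the origin on the work surface. World frame = base frame: x ahead of the robot, y to its left, z up, the work surface at z = 0. Lengths are in m, angles in degrees, forces in N, time in s.
With the tool pointing down it reaches from about 0.375 to 0.975 m from the base axis. Payload 3.8 kg.
Tool frame: the origin (TCP) lies on the front face of the gripper's body, between the roots of the fingers; the fingertips stand 64 mm ahead of it and the grasp point (between the pads) lies 45 mm ahead of it; z points along the fingers, x is the direction in which the jaws open and shut, and the axes are right-handed (so a half turn about z gives the same grasp; the last joint's range is limited). The gripper opens to 88 mm and grips with 3 to 60 N. Pads are 18 mm wide; open, the fingers measure 123 mm over their backs; the gripper's body (75 mm by 187 mm) begins 45 mm behind the grasp point.
Start: joints at [70.594, 15.12, 91.902, -0, 72.978, -2.114], TCP at [0.201, 0.644, 0.303] pointing down, gripper open.
Joint ranges: [-150.88, 150.88], [-54.13, 125.18], [17.81, 147.31], [-75.09, 255.09], [0, 152.58], [-146.25, 146.25]. Speed limits (degrees/s): [147.25, 147.25, 180, 180, 180, 180].

INTERFACE

Orientations are given as a 3x3 rotation matrix whose columns are the frame's x, y, z axes.
In Python, from station import read_state, get_image, finish_job gives the robot as it stands.
- The arm moves only by the shell command python3 -m pendant 'ROWS'. ROWS is a JSON object of lists of equal length, an entry for each row: "delta_pos": the shift along the tool's x, y, z in mm, a list of three; "delta_rot": the turn, a rotation vector about the tool's x, y, z in degrees, a list of three; "fingers": the gripper command: -1 is fully open, 1 is shut, values between are in proportion. In form: {"delta_pos": [[x, y, z], ...], "delta_rot": [[ax, ay, az], ...], "fingers": [fingers, ...]}. A call has exactly 8 rows; each row is the pose to reach, as a shift and turn from the pose commanded when the call began, along the tool's axes at that moment; what a row does not reach only later rows make up. A row lasts 1/8 s, in which the tool goes at most 62.5 mm and 10.7 degrees, less where a joint would pass 70% of its speed; a pose out of reach is approached as far as the arm can. A call with a gripper value outside its range is refused whole. The fingers move at their own pace and stop on an object; the grip force is fixed at half the most. Time passes only in rows, so rows that repeat a pose let the fingers close, or fill a call up. It gives the time, the measured TCP pose, the force and the opening at its end, in the units of the state.
- read_state(): the state, without advancing time (a new reading comes with each control period).
- get_image(name): name is "scene" or "top" or "wrist"; returns a dict with "frame" (480x640x3 uint8, blue, green, red), "z_map" (480x640 float32, m along the optical axis (not along the pixel's ray), 0 where there is no reading), "fx", "fy", "cx", "cy" (pixels), "rvec" (rotation vector, rad) and "tvec" (3), from world to camera coordinates, as OpenCV has them. Camera axes: x right, y down, z forward; pixel columns grow to the right and rows downward; lengths in m; the calibration is good to about 2 mm. A picture is of the moment at which its call begins.
- finish_job(): hands the job in, once; it reports no verdict.
The state is a dict: "time_s": time; "joint_pos": joint angles; "joint_vel": joint speeds; "effort": joint torques, N m; "position": TCP position; "tool_rot": TCP orientation; "wrist_force": force on the tool from outside, world axes, zero at the start; "moment": the same for the moment, N m; "grip_width": opening from 0.0 (shut) to 1.0 (fully open).
Only numpy, scipy, OpenCV 4.12 (cv2) and the standard library are available. Lean on these libraries where they do the work, as an engineer would, in place of code of your own. Each camera call takes 0.05 s, during which the arm holds its last target.

## Working session

There is one attempt and no reset: what is moved stays moved. The work goes in short steps, Python scripts to look and compute and a shell command to move; the robot and the scene stay as the last step left them, time stands still between calls to the robot, and variables do not carry over. Pictures are saved under pics/ and viewed, and the job is handed in when it is done.

```bash
mkdir -p pics; ls; python3 - <<'E'
from station import *
import cv2
s=read_state();print(s)
for n in ("scene","top"):
    im=get_image(n);cv2.imwrite(f"pics/{n}0.png",im["frame"]);print(n,im["fx"],im["cx"],im["cy"],im["rvec"],im["tvec"])
E
```

```text
pics
{'time_s': 0.0, 'joint_pos': array([ 7.05947281e+01,  1.51687222e+01,  9.19785158e+01, -1.40479203e-03,
        7.29775346e+01, -2.11372842e+00]), 'joint_vel': array([ 0.08472825,  0.04960567, -0.05353335,  0.01017964, -0.1476051 ,
        0.03204138]), 'effort': array([-1.56001690e-03, -5.02107561e+01, -3.56878924e+01,  7.28454790e-02,
        2.92946975e-02, -2.15229811e-04]), 'position': array([0.20045216, 0.64397218, 0.30141879]), 'tool_rot': array([[ 2.97226313e-01,  9.54806801e-01, -7.01420544e-04],
       [ 9.54804576e-01, -2.97227135e-01, -2.06176886e-03],
       [-2.17707215e-03, -5.69075887e-05, -9.99997629e-01]]), 'wrist_force': array([0.01860226, 0.08083415, 0.78940654]), 'moment': array([-0.05287479,  0.00259249,  0.00755094]), 'grip_width': 1.0004518530857076}
scene 535.6220312079663 325.08249520515164 239.47710991302017 [ 0.9197236   2.69338808 -0.82311148] [ 0.38999214 -0.27442694  1.79626977]
top 465.92641848503513 313.6723676692286 241.86771296935197 [ 2.18542422 -2.16002828  0.11606041] [0.07756916 0.58280364 1.4390133 ]
```

View pics/scene0.png

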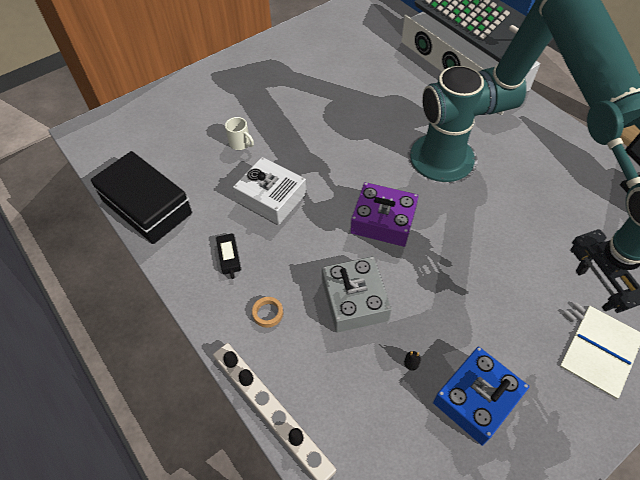

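View pics/top0.png

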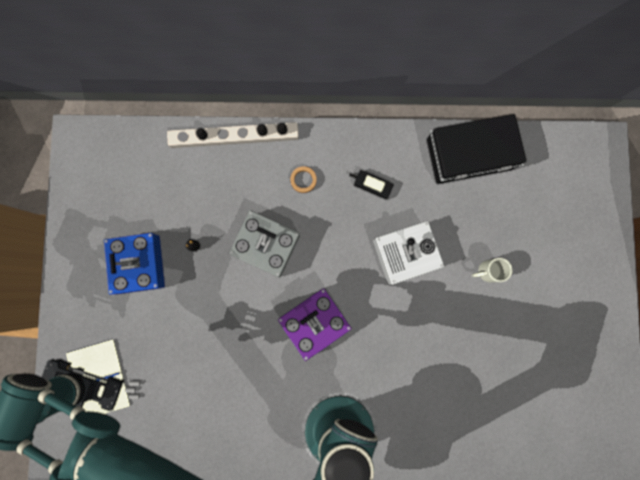

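The scene view shows three boxes with T-handles: grey (scene 356,292 / top 266,243), blue (482,395 / 132,263) and purple (385,212 / 314,323). There is one aluminium unit (270,190 / 407,252). The grey box is main_box and the aluminium unit is supply_box. Next I'll check close crops.

```bash
cat > h.py <<'E'
import numpy as np,cv2
from station import *
def cam(n):
    im=get_image(n);R=cv2.Rodrigues(np.array(im["rvec"]))[0];im["R"]=R;im["c"]=-R.T@np.array(im["tvec"]);return im
def cloud(im):
    z=im["z_map"];v,u=np.mgrid[0:480,0:640]
    p=np.stack([(u-im["cx"])/im["fx"]*z,(v-im["cy"])/im["fy"]*z,z],-1)-np.array(im["tvec"]).ravel()
    p=p@im["R"];p[z==0]=np.nan;return p
def ray(im,u,v,h):
    d=im["R"].T@np.array([(u-im["cx"])/im["fx"],(v-im["cy"])/im["fy"],1]);c=im["c"].ravel();return c+d*(h-c[2])/d[2]
E
python3 - <<'E'
from h import *
t=cam("top");s=cam("scene")
def cr(im,x,y,w):
    return cv2.resize(im["frame"][y-w:y+w,x-w:x+w],(380,380),interpolation=cv2.INTER_CUBIC)
cv2.imwrite("pics/crop1.png",np.vstack([np.hstack([cr(t,266,243,38),cr(t,408,252,38)]),np.hstack([cr(s,356,292,45),cr(s,270,190,45)])])[:, :])
im=cv2.imread("pics/crop1.png");cv2.imwrite("pics/crop1.png",cv2.resize(im,(600,600)))
for im,n in ((t,"top"),(s,"scene")):
    P=cloud(im);hsv=cv2.cvtColor(im["frame"],cv2.COLOR_BGR2HSV)
    for nm,c in (("main",ray(t,266,243,.08)),("sup",ray(t,408,252,.08))):
        near=np.hypot(P[...,0]-c[0],P[...,1]-c[1])<.13
        m=near&(P[...,2]>.074)&(P[...,2]<.086)
        q=P[m][:,:2].astype(np.float32);r=cv2.minAreaRect(q)
        print(n,nm,"top rect",r,np.median(P[m][:,2]),m.sum())
        m=near&(P[...,2]>.12)
        print("  high",m.sum(),P[m].mean(0),P[m].min(0),P[m].max(0), np.argwhere(m).mean(0)[::-1])
E
```

```text
top main top rect ((0.5726785659790039, 0.23697210848331451), (0.17012375593185425, 0.14990843832492828), 65.89962005615234) 0.08048665181996323 2332
  high 122 [0.59770893 0.22548253 0.14260741] [0.58036801 0.19757457 0.12023009] [0.61499597 0.25369823 0.15148375] [265.51639344 231.95081967]
top sup top rect ((0.5506409406661987, -0.20627236366271973), (0.14917650818824768, 0.17125631868839264), 18.887788772583008) 0.0804033121751175 2412
  high 68 [ 0.57630345 -0.19604569  0.14389542] [ 0.56083313 -0.20731992  0.120691  ] [ 0.58839354 -0.18582715  0.15506807] [410.35294118 240.95588235]
scene main top rect ((0.5703311562538147, 0.2379741072654724), (0.17328397929668427, 0.15174126625061035), 66.3168716430664) 0.08122573678650499 2682
  high 138 [0.59826159 0.22839104 0.14363616] [0.57751148 0.19599589 0.1209205 ] [0.61542606 0.25493636 0.15200576] [345.91304348 278.76086957]
scene sup top rect ((0.5481928586959839, -0.20589296519756317), (0.15292957425117493, 0.1745794415473938), 19.396678924560547) 0.08090488726824534 1845
  high 60 [ 0.57707655 -0.19226606  0.1444924 ] [ 0.56239168 -0.2055108   0.12257301] [ 0.58884406 -0.18248767  0.15741104] [261.6        175.91666667]
```

View pics/crop1.png

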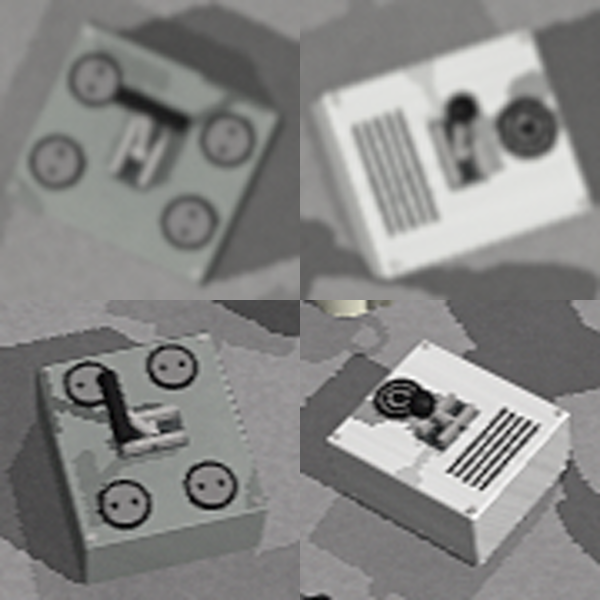

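The crops show a grey box with the T-handle leaning toward world +x (away from the robot), and the aluminium unit with its ball leaning the same way. Measured lean offsets are about 28 to 30 mm, against 28.8 mm expected, and the box tops are at 80 mm. Both must be pushed roughly toward -x. I'll move first to above the start point (0.628, 0.212) with the gripper shut.

```bash
python3 -m pendant '{"delta_pos":[[-10,18,0],[-28,52,0],[-50,94,0],[-71,134,0],[-92,175,0],[-114,215,0],[-135,253,0],[-142,268,0]],"delta_rot":[[0,0,0],[0,0,1],[0,0,2],[0,0,3],[0,0,4],[0,0,5],[0,0,6],[0,0,6.6]],"fingers":[1,1,1,1,1,1,1,1]}'
```

```text
time_s: 1.2
position: [0.416, 0.4266, 0.3028]
tool_rot: [[0.408, 0.913, 0.0], [0.913, -0.408, -0.0], [-0.0, 0.0, -1.0]]
wrist_force: [0.3, 0.6, 0.4]
grip_width: 0.113
```

```bash
python3 -m pendant '{"delta_pos":[[-8,20,0],[-24,60,0],[-40,102,0],[-56,144,0],[-73,187,0],[-90,230,0],[-104,268,0],[-109,281,0]],"delta_rot":[[0,0,0],[0,0,0],[0,0,0],[0,0,0],[0,0,0],[0,0,0],[0,0,0],[0,0,0]],"fingers":[1,1,1,1,1,1,1,1]}'
python3 -m pendant '{"delta_pos":[[0,0,10],[0,0,30],[0,0,50],[0,0,70],[0,0,90],[0,0,105],[0,0,115],[0,0,117]],"delta_rot":[[0,0,0],[0,0,0],[0,0,0],[0,0,0],[0,0,0],[0,0,0],[0,0,0],[0,0,0]],"fingers":[1,1,1,1,1,1,1,1]}'
python3 - <<'E'
from h import *
s=cam("scene");cv2.imwrite("pics/s2.png",cv2.resize(s["frame"][200:380,250:470],(770,630))[:600])
E
```

```text
time_s: 2.2
position: [0.6283, 0.2143, 0.3024]
tool_rot: [[0.406, 0.914, -0.0], [0.914, -0.406, -0.0], [-0.0, -0.0, -1.0]]
wrist_force: [-0.0, 0.2, -0.7]
grip_width: 0.006
time_s: 3.2
position: [0.6269, 0.2156, 0.1848]
tool_rot: [[0.405, 0.914, -0.001], [0.914, -0.405, -0.0], [-0.001, -0.001, -1.0]]
wrist_force: [-0.6, 0.4, 0.0]
grip_width: 0.006
```

View pics/s2.png

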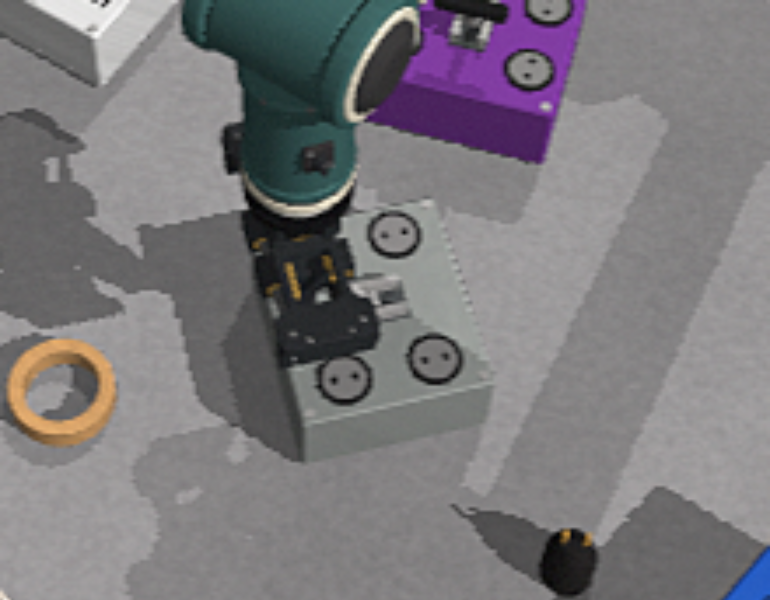

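The fingers are down on the far side of the T-handle at crop (320,320), with about 14 mm of gap and no contact force. Next I push along tool -y.

```bash
python3 -m pendant '{"delta_pos":[[0,-6,0],[0,-13,0],[0,-20,0],[0,-27,0],[0,-34,0],[0,-41,0],[0,-48,0],[0,-54,0]],"delta_rot":[[0,0,0],[0,0,0],[0,0,0],[0,0,0],[0,0,0],[0,0,0],[0,0,0],[0,0,0]],"fingers":[1,1,1,1,1,1,1,1]}'
python3 -m pendant '{"delta_pos":[[0,0,0],[0,5,0],[0,15,0],[0,20,-10],[0,20,-35],[0,20,-65],[0,20,-95],[0,20,-118]],"delta_rot":[[0,0,0],[0,0,0],[0,0,0],[0,0,0],[0,0,0],[0,0,0],[0,0,0],[0,0,0]],"fingers":[1,1,1,1,1,1,1,1]}'
```

```text
time_s: 4.25
position: [0.5762, 0.2379, 0.1848]
tool_rot: [[0.405, 0.914, -0.002], [0.914, -0.405, -0.001], [-0.001, -0.002, -1.0]]
wrist_force: [0.7, -0.2, -0.0]
grip_width: 0.008
time_s: 5.25
position: [0.5969, 0.2294, 0.3063]
tool_rot: [[0.405, 0.914, 0.002], [0.914, -0.406, 0.001], [0.002, 0.002, -1.0]]
wrist_force: [0.6, -0.0, 0.1]
grip_width: 0.008
```

```bash
python3 -m pendant '{"delta_pos":[[-25,12,0],[-75,36,0],[-130,62,0],[-185,88,0],[-240,114,0],[-295,141,0],[-345,165,0],[-374,178,0]],"delta_rot":[[0,0,-3],[0,0,-9],[0,0,-15],[0,0,-21],[0,0,-27],[0,0,-33],[0,0,-39],[0,0,-43]],"fingers":[1,1,1,1,1,1,1,1]}'
python3 - <<'E'
from h import *
for n in("top","scene"):
    t=cam(n);P=cloud(t);c=(.5715,.2375)
    m=(np.hypot(P[...,0]-c[0],P[...,1]-c[1])<.13)&(P[...,2]>.12)
    print(n,"tip",P[m].mean(0),m.sum())
    m=(np.hypot(P[...,0]-c[0],P[...,1]-c[1])<.13)&(abs(P[...,2]-.08)<.006);print(cv2.minAreaRect(P[m][:,:2].astype(np.float32)))
    cv2.imwrite(f"pics/{n}3.png",t["frame"])
    if n=="scene": cv2.imwrite("pics/s3.png",cv2.resize(t["frame"][120:360,200:500],(750,600)))
print(read_state()["position"])
E
```

```text
time_s: 6.25
position: [0.6074, -0.188, 0.3047]
tool_rot: [[-0.327, 0.945, 0.001], [0.945, 0.327, -0.001], [-0.001, 0.001, -1.0]]
wrist_force: [0.1, 0.1, -0.1]
grip_width: 0.005
top tip [0.54626774 0.24809176 0.14320612] 119
((0.572663426399231, 0.23720163106918335), (0.1703283190727234, 0.15002819895744324), 65.69046783447266)
scene tip [0.54673989 0.25125841 0.14245237] 149
((0.5706290006637573, 0.23840534687042236), (0.17288559675216675, 0.1509263813495636), 66.06242370605469)
[ 0.60733206 -0.18847435  0.30448674]
```

View pics/s3.png

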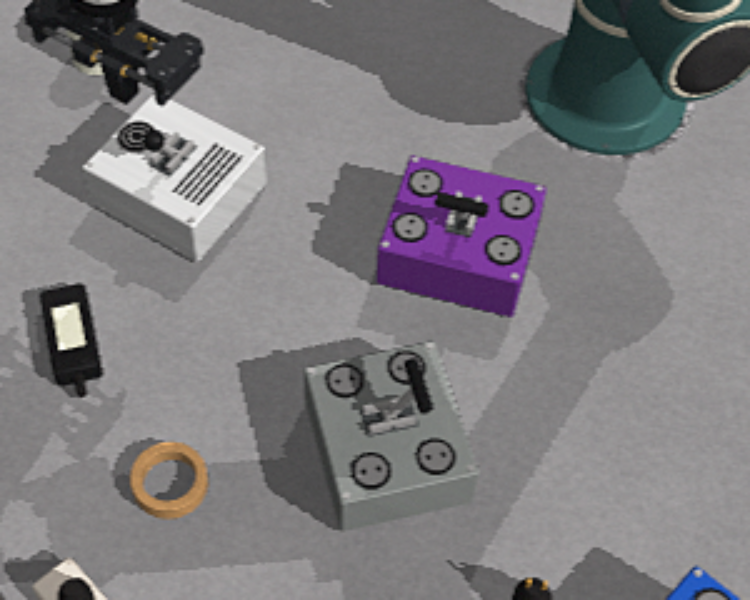

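The crop shows the main T-handle now leaning toward the box's +x at (418,385): its tip offset is (-25,+11) mm and the box hasn't moved. The supply ball at (153,140) is still OFF. I'll now descend and push it.

```bash
python3 -m pendant '{"delta_pos":[[0,0,10],[1,0,30],[2,0,50],[3,0,70],[3,0,90],[3,0,105],[3,0,116],[3,0,119]],"delta_rot":[[0,0,0],[0,0,0],[0,0,0],[0,0,0],[0,0,0],[0,0,0],[0,0,0],[0,0,0]],"fingers":[1,1,1,1,1,1,1,1]}'
python3 -m pendant '{"delta_pos":[[0,-6,0],[0,-13,0],[0,-20,0],[0,-27,0],[0,-34,0],[0,-41,0],[0,-48,0],[0,-54,0]],"delta_rot":[[0,0,0],[0,0,0],[0,0,0],[0,0,0],[0,0,0],[0,0,0],[0,0,0],[0,0,0]],"fingers":[1,1,1,1,1,1,1,1]}'
python3 -m pendant '{"delta_pos":[[0,0,0],[0,5,0],[0,15,0],[0,20,-10],[0,20,-35],[0,20,-65],[0,20,-95],[0,20,-118]],"delta_rot":[[0,0,0],[0,0,0],[0,0,0],[0,0,0],[0,0,0],[0,0,0],[0,0,0],[0,0,0]],"fingers":[1,1,1,1,1,1,1,1]}'
python3 -m pendant '{"delta_pos":[[0,10,0],[0,25,-10],[0,40,-20],[0,55,-20],[0,70,-20],[0,85,-20],[0,90,-20],[0,90,-20]],"delta_rot":[[0,0,0],[0,0,0],[0,0,0],[0,0,0],[0,0,0],[0,0,0],[0,0,0],[0,0,0]],"fingers":[1,1,1,1,1,1,1,1]}'
python3 - <<'E'
from h import *
for n in("top","scene"):
    t=cam(n);P=cloud(t)
    for c in((.5715,.2375),(.549,-.206)):
        r=np.hypot(P[...,0]-c[0],P[...,1]-c[1])
        m=(r<.06)&(P[...,2]>.12)&(P[...,2]<.17)
        print(n,"tip-c",P[m].mean(0)-[*c,0],m.sum())
        m=(r<.13)&(abs(P[...,2]-.08)<.006);print(cv2.minAreaRect(P[m][:,:2].astype(np.float32)))
    if n=="scene": cv2.imwrite("pics/s4.png",cv2.resize(t["frame"][80:380,180:560],(760,600)))
E
```

```text
time_s: 7.35
position: [0.606, -0.1817, 0.1838]
tool_rot: [[-0.327, 0.945, -0.001], [0.945, 0.327, 0.0], [0.001, -0.001, -1.0]]
wrist_force: [-0.8, -0.4, 0.0]
grip_width: 0.004
time_s: 8.35
position: [0.5537, -0.1993, 0.1839]
tool_rot: [[-0.327, 0.945, -0.002], [0.945, 0.327, 0.001], [0.002, -0.002, -1.0]]
wrist_force: [-0.2, 0.3, 0.4]
grip_width: 0.005
time_s: 9.35
position: [0.5751, -0.1927, 0.3052]
tool_rot: [[-0.328, 0.945, 0.002], [0.945, 0.328, -0.001], [-0.002, 0.002, -1.0]]
wrist_force: [0.4, -0.2, -0.1]
grip_width: 0.006
time_s: 10.35
position: [0.6594, -0.1632, 0.3223]
tool_rot: [[-0.328, 0.945, -0.001], [0.945, 0.328, 0.0], [0.0, -0.001, -1.0]]
wrist_force: [-0.2, 0.3, -0.6]
grip_width: 0.003
top tip-c [-0.02502413  0.01049259  0.14273829] 121
((0.5728585720062256, 0.23692944645881653), (0.170292928814888, 0.15015637874603271), 65.96894836425781)
top tip-c [nan nan nan] 0
((0.5517035722732544, -0.20591840147972107), (0.14618055522441864, 0.17142587900161743), 19.177047729492188)
scene tip-c [-0.02483127  0.01363826  0.14225648] 149
((0.5708480477333069, 0.23842141032218933), (0.17312473058700562, 0.15049609541893005), 65.8359146118164)
scene tip-c [-0.02449217 -0.00493258  0.14171047] 71
((0.5482966899871826, -0.20574648678302765), (0.15466609597206116, 0.1740935742855072), 18.797080993652344)<stdin>:7: RuntimeWarning: Mean of empty slice.
  ret = um.true_divide(
```

View pics/s4.png

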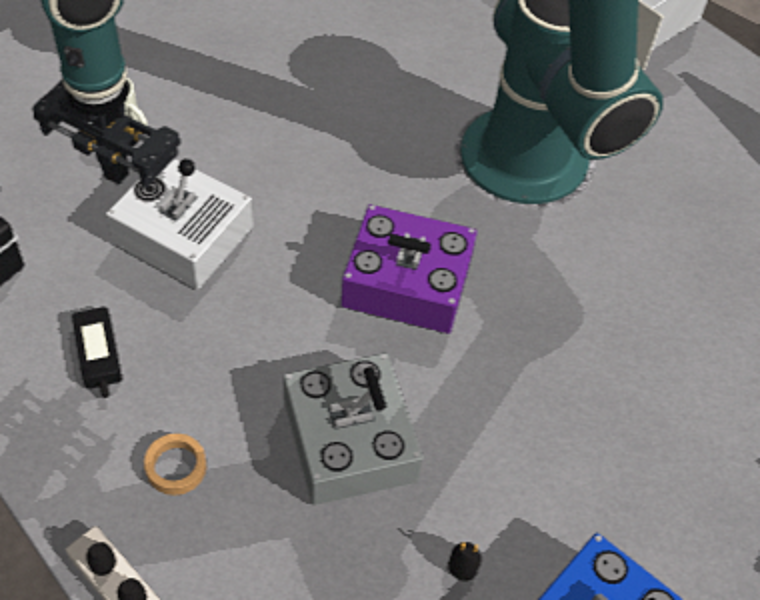

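The ball lever at crop (187,167) now leans toward the robot. Its offset is (-24.5,-5) mm, which fits the ON stop once the roughly 4 mm camera-side bias seen earlier is allowed for. The boxes are unmoved and the hand is clear.

```bash
python3 -c "
from station import *
s=read_state();print(s['joint_vel'].round(2),s['wrist_force']);print(finish_job())"
```

```text
[-0.3  -0.4   0.18  0.1   0.03  0.04] [-1.25463258  0.84136762 -0.64505876]
the job is handed in; nothing more can be done
None
```

Both levers are over: I pushed the grey box's T-handle first, then the aluminium unit's ball lever, using shut fingertips. I then lifted the hand clear and handed the job in at about 10.5 s.

- **Main lever:** both cameras showed it at the ON stop before I started on the supply unit, and again at the end.
- **Supply lever:** only the scene camera confirmed ON, with the ball about 25 mm to the ON side. The arm blocked the top camera's view of it.
- **Boxes:** measured positions agreed with the start to about 1 mm. The exception was the partly hidden aluminium unit, which agreed to about 1 mm in the top view and read slightly large in size in the scene view.
- **Bystanders:** the arm never went near the adapter, tape roll, mug or plug. I did not re-measure their positions; the mug was mostly hidden behind the gripper in the last picture.
- **Forces:** wrist force stayed around 1 N or less at every reading taken at the end of a move; I did not log the peaks during the pushes. It was about 1.6 N at hand-in, with nothing being touched.

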